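Show the bench camera the mark on the heater's back

ROBOT

A 6-joint arm with a two-finger parallel gripper is mounted at the origin on the work surface. World frame = base frame: x ahead of the robot, y to its left, z up, the work surface at z = 0. Lengths are in m, angles in rad, forces in N, time in s.
With the tool pointing down it reaches from about 0.325 to 1 m from the base axis. Payload 5.1 kg.
Tool frame: the origin (TCP) lies between the finger pads; the fingertips stand 17 mm ahead of it and the grasp point (between the pads) lies 2 mm behind it; z points along the fingers, y is the direction in which the jaws open and shut (so a half turn about z gives the same grasp; the last joint's range is limited). The gripper opens to 85 mm and grips with 20 to 120 N. Pads are 22 mm wide; open, the fingers measure 114 mm over their backs; the gripper's body (76 mm by 85 mm) begins 54 mm behind the grasp point. The pads swing forward as they close: fully open they stand 13 mm farther back than shut.
Start: joints at [1.033, 0.124, 1.65, -0, 1.367, -0.083], TCP at [0.286, 0.584, 0.248] pointing down, gripper open.
Joint ranges: [-2.61, 2.61], [-1.02, 2.33], [0.03, 2.71], [-1.35, 4.49], [0.32, 2.68], [-2.91, 2.91]. Speed limits (rad/s): [2.57, 2.57, 3.14, 3.14, 3.14, 3.14].

INTERFACE

Orientations are given as a unit quaternion [x, y, z, w].
In Python, from workcell import arm gives the robot as it stands. The module is installed in compiled form; this text tells all that it offers.
- The arm moves only by the tool jog_arm, never from a script. Its argument "rows" is a list that holds one entry, the list of rows, each a list of 6 numbers: the shift along the world's x, y, z in mm, then the turn, a rotation vector about the world's x, y, z in rad. A call has 1 to 20 rows; each row is the pose to reach, as a shift and turn from the pose commanded when the call began; what a row does not reach only later rows make up. A row lasts 1/10 s, in which the tool goes at most 50 mm and 8.59 degrees, less where a joint would pass 70% of its speed; a pose out of reach is approached as far as the arm can. A call with a gripper value outside its range is refused whole. "gripper" is the gripper command: -1 is fully open, 1 is shut, values between are in proportion, set as the call begins (left out, the last holds). The fingers move at their own pace and stop on an object; the grip force is fixed at half the most. Time passes only in rows, so rows that repeat a pose let the fingers close. It gives the time, the measured TCP pose, the force and the opening at its end, in the units of the state.
- arm.read_state(): the state, without advancing time (a new reading comes with each control period).
- arm.snapshot(name): name is "scene" or "top" or "wrist"; returns the picture (384x512x3 uint8, red, green, blue); there is no depth.
- arm.camera_info(name): a dict with "mtx" (3x3 intrinsics, pixels), "dist_coeffs" ([k1, k2, p1, p2, k3] as OpenCV has them; the pictures are not rectified), "position" and "rotation" of the camera in the world. Camera axes: x right, y down, z forward; pixel columns grow to the right and rows downward; lengths in m; the calibration is good to about 2 mm. A picture is of the moment at which its call begins: read the wrist's pose just before it. camera_info takes no time and is no camera call; for the wrist camera it gives the pose at the moment of the call.
- arm.close_job(): hands the job in, once; it reports no verdict.
Trained networks look in the newest picture that a camera, given by its name, has taken for a name from the list of things; names that differ only in an ending like _2 or _b are one class to them, and where a whole thing is asked for, a point or a joint stands for the part that bears it (a point fixed in the world has none). Each returns a list of dicts, best first, with "p" (0 to 1); they miss things now and then, are a little off and sometimes report something else, mostly with a low value. They report only what shows in the picture. A call takes as long as a camera call. They do not tell look-alikes from the thing itself.
- arm.find_in(camera, target): "location" ([column, row] in pixels, amid what is visible of it).
- arm.outline_of(camera, target): "region" (384x512 bool, what is visible of it) and "location" ([column, row] in pixels, amid what is visible of it).
The state is a dict: "time_s": time; "joint_positions": joint angles; "qd": joint speeds; "tau": joint torques, N m; "ee_pos": TCP position; "tool_rot": TCP orientation; "force": force on the tool from outside, world axes, zero at the start; "torque": the same for the moment, N m; "width": opening from 0.0 (shut) to 1.0 (fully open).
Only numpy, scipy, OpenCV 4.12 (cv2) and the standard library are available. Lean on these libraries where they do the work, as an engineer would, in place of code of your own. Each camera call takes 0.05 s, during which the arm holds its last target.

TASK

Pick up the inspection mirror by its handle and hold its glass at the viewing spot, above the ring on the station's plate and level with the cross mark on the back of the heater, turned and tipped so that the bench camera sees the mark in the middle of the mirror. Do not bump the heater, camera or plate, and leave the beaker, jar and stopper where they are. Finish holding the mirror still at that angle: do not put it down or let go.

Things in the scene. Friction and masses are not known exactly. Their poses are not given: they have to be found in the camera images.
- mirror: Loose T-shaped inspection mirror, about 120 g, standing on the bench left or right of the station. Head: upright grey frame 70 mm wide (y), 60 mm high, 10 mm thick, glass on its +x face; a stem and a handle run straight back (-x). Origin: at bench level under the middle of the glass face. Axes: x out of the glass along the handle line (the mirror's normal), z up as it stands.
- handle (a point): Place to grip: on the centre line of the white plastic handle, 80 mm behind the glass, 30 mm above the bench; mirror's axes. The handle has flat upright sides, 16 mm apart (y), is 26 mm high and reaches from 38 to 132 mm behind the glass (a 12 mm steel stem joins it to the frame). Under its tail is a foot 14 mm long, 30 mm wide, 19 mm high.
- glass (a point): Middle of the mirror's 60 x 50 mm glass, 30 mm above the mirror's origin; same axes as the mirror (x is the normal, out of the glass).
- station: Fixed inspection station, its place and heading vary: a 6 mm aluminium plate with a heater and, left of it, a camera (grey cylinder 40 mm thick on a post). Origin: on the bench under the dark ring on the plate; x points from the ring towards heater and camera, y left, z up. Round the ring the plate is a tongue 90 mm wide that ends 60 mm behind the ring's middle.
- viewing_spot (a point): Point in the air 120 mm above the bench, straight over the middle of the ring (52 mm outer diameter), where the middle of the mirror glass belongs; the camera looks straight at it.
- mark (a point): Middle of the white disc (36 mm) with a black cross on the heater's back; at x 160, y -85, z 120 mm in the station's frame; faces the station's -x. It sits between two grey upright cheeks that stick out 30 mm, and the camera cannot see it directly. The heater is a white box 130 mm wide (y), 170 mm deep (x), lid 172 mm and tubes 222 mm above the bench, the mark midway across it.
- lens (a point): Middle of the front of the camera's lens; at x 125, y 85, z 220 mm in the station's frame. It is as far from the viewing spot as the mark is (181 mm). From the lens the camera body slopes back and up, away from the spot, to 285 mm above the bench.
- halfway (a point): Point halfway between mark and lens; at x 142.5, y 0, z 170 mm in the station's frame. As both are equally far from the viewing spot, a mirror there shows the mark to the camera when its normal points at this point (straight along the station's x, tipped 19 degrees upwards).
- beaker: Bystander: glass beaker, 68 mm across, 85 mm high, in the place (left or right) where the mirror is not. Origin under its middle.
- bottle: Bystander: amber jar, 60 mm across, 120 mm high, left of the station. Origin under its middle.
- stopper: Bystander: cork stopper, 52 mm across, 30 mm high, right of the station. Origin under its middle.
Things that resemble listed ones, but are neither listed nor needed, are in the scene too. What is shaped like the mirror but black or yellow is not meant.

How it is judged:
By the outcome, as a careful person would: the job done as asked, in the order asked, and still so for the second after the job is handed in, while the arm keeps its last pose, push and grip.
It also fails if it takes over 32 s, if anything falls off the work surface, if the arm or the gripper's body presses on something with over 40 N, if the wrist force passes 120 N, or if a joint passes its speed limit or range.

## Working session

There is one attempt and no reset: what is moved stays moved. The work goes in short steps, Python scripts to look and compute and a tool call to move; the robot and the scene stay as the last step left them, time stands still between calls to the robot, and variables do not carry over. Pictures are saved under pics/ and viewed, and the job is handed in when it is done.

Besides the shell and the picture viewer there is one more tool, called after "Call:" as name(argument=value, ...), one argument or row to a line, values as JSON. jog_arm: Moves the arm, as the interface text tells. Its arguments: {"type":"object","properties":{"rows":{"type":"array","items":{"type":"array","items":{"type":"array","items":{"type":"number"}}}},"gripper":{"type":"number"}},"required":["rows"]}

```bash
mkdir -p pics
python3 - <<'E'
from workcell import arm
import cv2
for n in ("scene","top","wrist"):
    im=arm.snapshot(n); cv2.imwrite(f"pics/{n}0.png",im[:,:,::-1])
    c=arm.camera_info(n); print(n,c)
print(arm.read_state())
E
```

```text
scene {'mtx': array([[369.33144497,   0.        , 256.10142989],
       [  0.        , 369.33144497, 190.42696568],
       [  0.        ,   0.        ,   1.        ]]), 'dist_coeffs': array([-0.09267451,  0.        ,  0.        ,  0.        ,  0.        ]), 'position': array([ 1.1994177 , -0.1839422 ,  0.98806555]), 'rotation': array([ 0.75590354,  0.55890967, -0.19570373, -0.27915924])}
top {'mtx': array([[351.18421481,   0.        , 258.27116789],
       [  0.        , 351.18421481, 191.18290926],
       [  0.        ,   0.        ,   1.        ]]), 'dist_coeffs': array([0.03353, 0.     , 0.     , 0.     , 0.     ]), 'position': array([0.4677791 , 0.04843777, 1.47441393]), 'rotation': array([ 0.70868354, -0.70510827,  0.01801934, -0.01628715])}
wrist {'mtx': array([[328.35411565,   0.        , 263.59819374],
       [  0.        , 328.35411565, 194.40873756],
       [  0.        ,   0.        ,   1.        ]]), 'dist_coeffs': array([-0.07407029,  0.        ,  0.        ,  0.        ,  0.        ]), 'position': array([0.2213887 , 0.61526873, 0.37310957]), 'rotation': array([0.83942657, 0.52451516, 0.07514258, 0.12083241])}
{'time_s': 0.15, 'joint_positions': array([ 1.03341783e+00,  1.24383315e-01,  1.65140108e+00, -3.09655438e-06,
        1.36748678e+00, -8.25719687e-02]), 'qd': array([-0.00122026, -0.00192818, -0.00455795, -0.00027728, -0.00014296,
       -0.00053144]), 'tau': array([ 9.94380098e-04, -4.24226975e+01, -3.66013026e+01, -5.47245202e-05,
        4.63957549e-03,  2.19665191e-05]), 'ee_pos': array([0.28531192, 0.58352364, 0.24729314]), 'tool_rot': array([ 2.25448018e-01,  9.74254837e-01, -7.99724195e-04, -2.54559819e-04]), 'force': array([-0.88087069, -0.53758879, -0.19176006]), 'torque': array([-0.02006437,  0.01463808, -0.01929195]), 'width': 1.0021043970236647}
```

View pics/scene0.png

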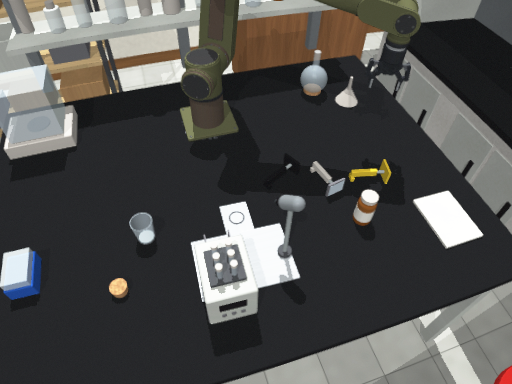

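View pics/top0.png

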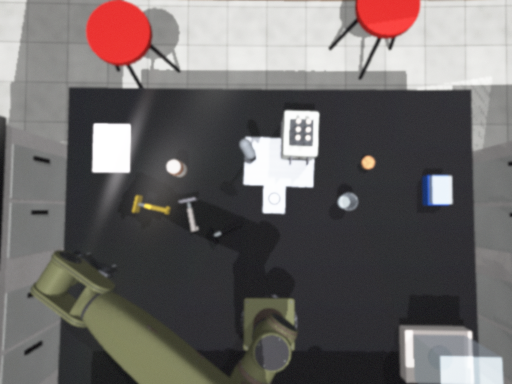

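View pics/wrist0.png

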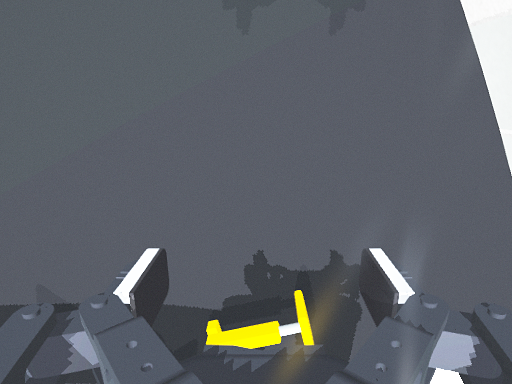

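Candidates, by top-view pixels: a white-handled T with a grey head at (190,212), also scene (328,178); a yellow T at (150,206); a black T at (225,232). The white one fits, since black and yellow are excluded. I'll confirm it in a crop and measure.

```bash
cat > h.py <<'E'
from workcell import arm
import numpy as np, cv2
from scipy.spatial.transform import Rotation as R
def ray(c,px):
    u=cv2.undistortPoints(np.array([[px]],float),c["mtx"],c["dist_coeffs"])[0,0]
    d=R.from_quat(c["rotation"]).apply([u[0],u[1],1.]); return c["position"],d/np.linalg.norm(d)
def onz(c,px,z):
    p,d=ray(c,px); return p+d*(z-p[2])/d[2]
def tri(rs):
    A=np.zeros((3,3));b=np.zeros(3)
    for p,d in rs:
        M=np.eye(3)-np.outer(d,d);A+=M;b+=M@p
    x=np.linalg.solve(A,b); return x,[1000*np.linalg.norm((np.eye(3)-np.outer(d,d))@(x-p)) for p,d in rs]
def proj(c,P):
    r=R.from_quat(c["rotation"]).inv(); 
    q=r.apply(np.atleast_2d(P)-c["position"])
    return cv2.projectPoints(q,np.zeros(3),np.zeros(3),c["mtx"],c["dist_coeffs"])[0][:,0]
def crop(im,x0,y0,w,h,s,fn):
    cv2.imwrite(fn,cv2.resize(im[y0:y0+h,x0:x0+w,::-1],None,fx=s,fy=s,interpolation=cv2.INTER_CUBIC))
E
python3 - <<'E'
from h import *
t=cv2.imread("pics/top0.png")[:,:,::-1]; s=cv2.imread("pics/scene0.png")[:,:,::-1]
crop(t,130,100,200,150,4,"pics/ct.png"); crop(s,190,150,200,150,4,"pics/cs.png")
for n in ("top","scene"):
    for k in ("mirror","handle","glass","station","mark","lens","bottle"):
        print(n,k,[(np.round(d["location"],1),round(d["p"],2)) for d in arm.find_in(n,k)])
E
```

```text
top mirror [(array([191.4, 209.9]), 0.75), (array([346.1, 198.4]), 0.67), (array([147.2, 207.5]), 0.58), (array([221.8, 231.1]), 0.53)]
top handle [(array([143.8, 205.4]), 0.79), (array([224.5, 229. ]), 0.6), (array([190.2, 213. ]), 0.54)]
top glass [(array([140.7, 208. ]), 0.73), (array([191.4, 212.1]), 0.61), (array([222.1, 229.6]), 0.57)]
top station [(array([283.3, 157.6]), 0.63)]
top mark [(array([282.6, 159. ]), 0.57)]
top lens [(array([283.5, 160. ]), 0.62)]
top bottle [(array([176.6, 168. ]), 0.59), (array([345.6, 199.8]), 0.2)]
scene mirror [(array([328.6, 177.3]), 0.93), (array([286.4, 168.5]), 0.88), (array([373.8, 171.3]), 0.74)]
scene handle [(array([284.4, 168.1]), 0.81), (array([328.6, 178.4]), 0.68), (array([373.6, 172.3]), 0.65)]
scene glass [(array([283.9, 170.1]), 0.66), (array([376.3, 171.6]), 0.63), (array([329.2, 181.8]), 0.59)]
scene station [(array([242.9, 259.7]), 0.7)]
scene mark [(array([240.8, 263.9]), 0.59)]
scene lens [(array([242.6, 259. ]), 0.97)]
scene bottle [(array([364.5, 205.8]), 0.59)]
```

View pics/ct.png

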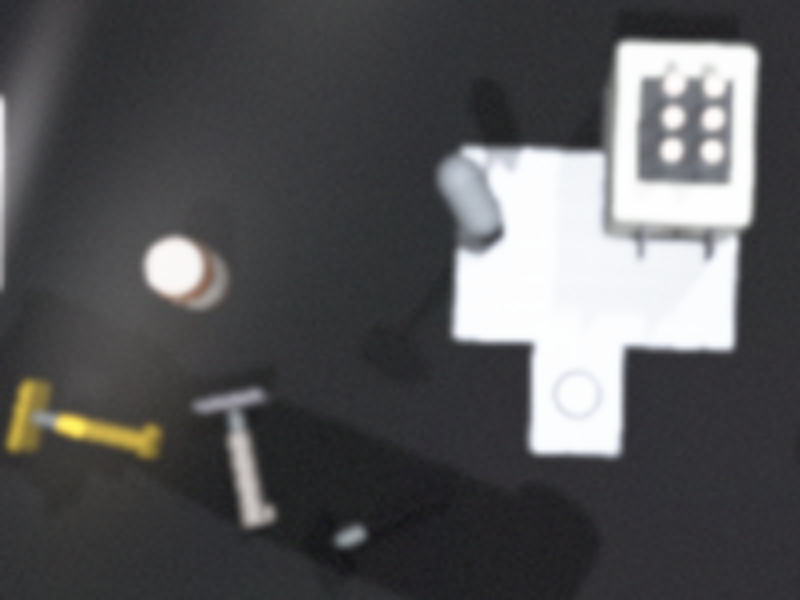

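View pics/cs.png

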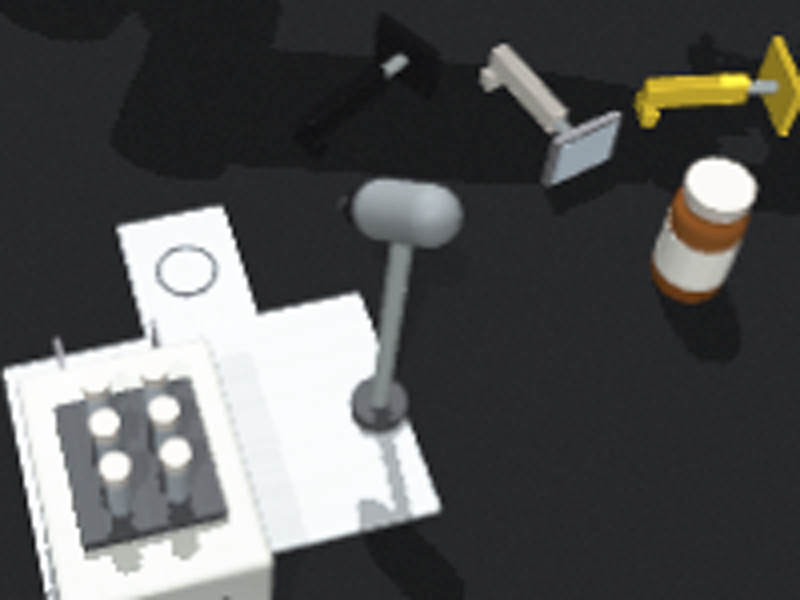

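Run:
```python
from h import *
t=arm.camera_info("top"); s=arm.camera_info("scene"); w=arm.camera_info("wrist")
T=lambda x,y:[x/4-.375+130,y/4-.375+100]
S=lambda x,y:[x/4-.375+190,y/4-.375+150]
print("wrist axes\n",R.from_quat(w["rotation"]).as_matrix().round(3))
print("tool\n",R.from_quat(arm.read_state()["tool_rot"]).as_matrix().round(3))
for n,a,b in [("ring",(577,393),(187,270)),("tongueL",(530,455),(118,228)),("tongueR",(622,457),(222,207)),
 ("wideL",(452,340),(360,292)),("headL",(193,408),(620,114)),("headR",(268,395),(556,150)),("tail top",(250,525),(500,45)),("handle front",(235,432),(565,120))]:
    x,e=tri([ray(t,T(*a)),ray(s,S(*b))]); print(n,x.round(4),np.round(e,1), "topz6",onz(t,T(*a),.006).round(4),"z43",onz(t,T(*a),.043).round(4),"scene z6",onz(s,S(*b),.006).round(4),"z43",onz(s,S(*b),.043).round(4))
```

```text
wrist axes
 [[ 0.438  0.862  0.254]
 [ 0.899 -0.421 -0.123]
 [ 0.001  0.282 -0.959]]
tool
 [[-0.898  0.439  0.   ]
 [ 0.439  0.898  0.   ]
 [ 0.     0.    -1.   ]]
ring [ 0.5115 -0.02    0.0061] [0.4 0.4] topz6 [ 0.5114 -0.0204  0.006 ] z43 [ 0.5103 -0.0187  0.043 ] scene z6 [ 0.5116 -0.0195  0.006 ] z43 [ 0.5375 -0.0257  0.043 ]
tongueL [ 0.438  -0.0157 -0.0258] [44.5 44.5] topz6 [0.4465 0.0285 0.006 ] z43 [0.447 0.029 0.043] scene z6 [ 0.4535 -0.0632  0.006 ] z43 [ 0.4816 -0.0678  0.043 ]
tongueR [ 0.4622 -0.0223  0.0386] [45.7 45.7] topz6 [ 0.4449 -0.0675  0.006 ] z43 [ 0.4454 -0.0646  0.043 ] scene z6 [0.457  0.0262 0.006 ] z43 [0.485  0.0183 0.043 ]
wideL [ 0.5669  0.1112 -0.0033] [0.1 0.1] topz6 [0.5663 0.1107 0.006 ] z43 [0.5638 0.1091 0.043 ] scene z6 [0.5729 0.1086 0.006 ] z43 [0.5965 0.0976 0.043 ]
headL [0.4933 0.3701 0.0535] [0.8 0.8] topz6 [0.4938 0.3801 0.006 ] z43 [0.4931 0.3717 0.043 ] scene z6 [0.4576 0.3991 0.006 ] z43 [0.4856 0.3771 0.043 ]
headR [0.5085 0.2996 0.0467] [4.6 4.6] topz6 [0.5077 0.3023 0.006 ] z43 [0.5067 0.2959 0.043 ] scene z6 [0.4801 0.3252 0.006 ] z43 [0.5072 0.306  0.043 ]
tail top [0.3745 0.3127 0.0377] [0.5 0.5] topz6 [0.3726 0.319  0.006 ] z43 [0.375  0.3122 0.043 ] scene z6 [0.3468 0.3288 0.006 ] z43 [0.3789 0.3095 0.043 ]
handle front [0.4695 0.3323 0.0321] [1.4 1.4] topz6 [0.469  0.3361 0.006 ] z43 [0.4689 0.3288 0.043 ] scene z6 [0.45   0.3479 0.006 ] z43 [0.4783 0.3278 0.043 ]
```

The crop confirms it: the white-handled T with a light glass facing +x and left, head at scene (335,187) and tail at (315,161). The ring is at about (0.511, -0.020). I'll take the wrist camera over the mirror, already turned for the grasp.

Call:
jog_arm(
  rows=[
    [[12, -40, 0, 0, 0, 0.1], [24, -80, 0, 0, 0, 0.2], [36, -120, 0, 0, 0, 0.3], [48, -160, 0, 0, 0, 0.4], [60, -200, 0, 0, 0, 0.5], [70, -240, 0, 0, 0, 0.6], [78, -266, 0, 0, 0, 0.64], [81, -276, 0, 0, 0, 0.66], [81, -276, 0, 0, 0, 0.66], [81, -276, 0, 0, 0, 0.66]],
  ],
  gripper=-1,
)

```text
time_s: 1.85
ee_pos: [0.3666, 0.3081, 0.2486]
tool_rot: [-0.102, 0.995, 0.0, 0.0]
force: [0.3, 0.0, -0.8]
width: 1.0
```

Run:
```python
from h import *
import pickle
s=arm.read_state(); c=arm.camera_info("wrist"); im=arm.snapshot("wrist")
pickle.dump((c,im),open("w1.pkl","wb")); cv2.imwrite("pics/w1.png",im[:,:,::-1])
print(s["time_s"],s["ee_pos"],s["joint_positions"].round(3))
o=arm.outline_of("wrist","mirror")
for d in o: print(d["p"],d["location"])
cv2.imwrite("pics/w1b.png",cv2.resize(im[:300,100:400,::-1],None,fx=2,fy=2,interpolation=cv2.INTER_CUBIC))
```

```text
1.85 [0.36659946 0.3080794  0.2485634 ] [ 0.587 -0.268  2.02   0.     1.389 -1.189]
0.9 [260.9, 271.0]
0.84 [422.9, 273.2]
0.65 [164.7, 157.1]
0.28 [20.4, 283.3]
```

View pics/w1.png

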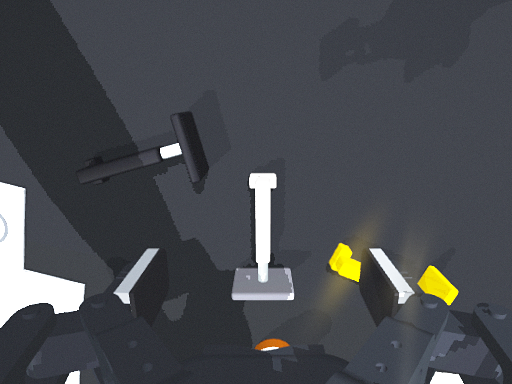

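View pics/w1b.png

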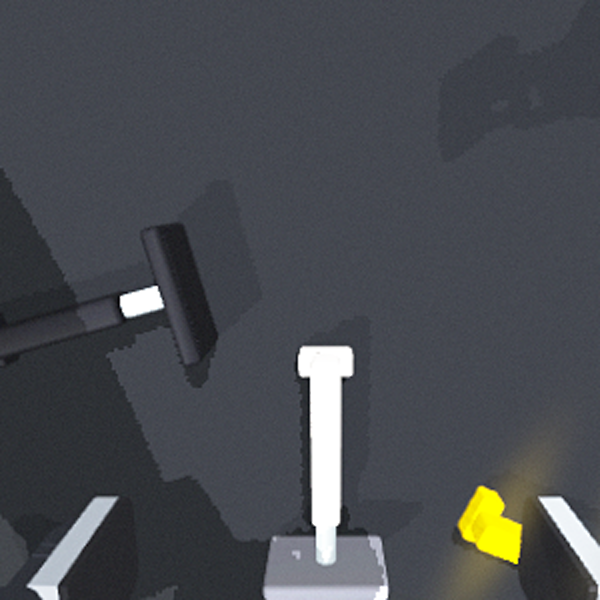

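Run:
```python
from h import *
import pickle
c,im=pickle.load(open("w1.pkl","rb"))
m=(im.min(2)>215).astype(np.uint8)
for r in range(168,312,6):
    x=np.where(m[r,225:310])[0]+225
    g=np.where(im[r,225:310].min(1)>110)[0]+225
    print(r,(x.min(),x.max(),len(x)) if len(x) else None,(g.min(),g.max(),len(g)) if len(g) else None)
print(onz(c,(263,175),.043),onz(c,(263,262),.043))
t=arm.camera_info("top");s=arm.camera_info("scene")
```

```text
168 None None
174 (np.int64(250), np.int64(274), 25) (np.int64(250), np.int64(275), 26)
180 (np.int64(249), np.int64(275), 27) (np.int64(249), np.int64(276), 28)
186 (np.int64(250), np.int64(275), 26) (np.int64(249), np.int64(276), 28)
192 (np.int64(255), np.int64(269), 15) (np.int64(255), np.int64(270), 16)
198 (np.int64(255), np.int64(269), 15) (np.int64(255), np.int64(270), 16)
204 (np.int64(255), np.int64(269), 15) (np.int64(255), np.int64(270), 16)
210 (np.int64(255), np.int64(269), 15) (np.int64(255), np.int64(270), 16)
216 (np.int64(255), np.int64(269), 15) (np.int64(255), np.int64(270), 16)
222 (np.int64(256), np.int64(269), 14) (np.int64(255), np.int64(270), 16)
228 (np.int64(256), np.int64(269), 14) (np.int64(255), np.int64(270), 16)
234 (np.int64(256), np.int64(269), 14) (np.int64(255), np.int64(270), 16)
240 (np.int64(256), np.int64(269), 14) (np.int64(255), np.int64(270), 16)
246 (np.int64(256), np.int64(269), 14) (np.int64(256), np.int64(270), 15)
252 (np.int64(256), np.int64(269), 14) (np.int64(256), np.int64(270), 15)
258 (np.int64(256), np.int64(269), 14) (np.int64(256), np.int64(269), 14)
264 (np.int64(258), np.int64(266), 9) (np.int64(258), np.int64(267), 10)
270 (np.int64(258), np.int64(266), 9) (np.int64(236), np.int64(290), 54)
276 (np.int64(260), np.int64(266), 7) (np.int64(235), np.int64(291), 57)
282 None (np.int64(234), np.int64(292), 59)
288 None (np.int64(233), np.int64(293), 61)
294 (np.int64(290), np.int64(293), 4) (np.int64(232), np.int64(293), 62)
300 None None
306 None None
[0.37188446 0.30898767 0.043     ] [0.46987972 0.32933007 0.043     ]
```

Run:
```python
from h import *
import pickle
c,im=pickle.load(open("w1.pkl","rb"))
for r in range(258,304): print(r,im[r,250].tolist(),im[r,262].tolist(),im[r,280].tolist()) if r>262 and r<304 and (r<272 or r>290) else None
A=onz(c,(231.5,299),.06);B=onz(c,(293.8,299),.06); print("front corners",A,B,np.linalg.norm(A-B),np.degrees(np.arctan2(*(B-A)[1::-1]))-90)
f=onz(c,(262.7,262),.043); b=onz(c,(262.3,200),.043); print(f,b,np.degrees(np.arctan2(f[1]-b[1],f[0]-b[0])))
print(c["position"])
```

```text
263 [57, 61, 64] [255, 255, 255] [55, 61, 66]
264 [38, 39, 44] [255, 255, 255] [35, 38, 41]
265 [34, 38, 42] [254, 255, 255] [31, 37, 42]
266 [37, 39, 43] [254, 255, 255] [34, 41, 45]
267 [49, 52, 58] [252, 254, 254] [54, 58, 63]
268 [99, 98, 110] [252, 254, 255] [101, 104, 114]
269 [130, 132, 143] [252, 254, 255] [131, 132, 145]
270 [127, 128, 140] [252, 254, 254] [127, 129, 140]
271 [127, 128, 139] [252, 254, 254] [126, 128, 138]
291 [130, 130, 141] [127, 128, 138] [129, 130, 140]
292 [138, 139, 153] [134, 139, 149] [138, 143, 154]
293 [162, 166, 178] [165, 165, 180] [162, 164, 176]
294 [186, 186, 200] [189, 189, 203] [183, 185, 200]
295 [200, 200, 217] [200, 202, 218] [198, 200, 217]
296 [208, 212, 227] [207, 208, 226] [202, 202, 221]
297 [205, 207, 222] [208, 210, 225] [203, 206, 222]
298 [201, 207, 221] [203, 208, 218] [199, 203, 219]
299 [204, 206, 220] [203, 206, 221] [195, 198, 214]
300 [99, 99, 109] [101, 103, 111] [92, 94, 104]
301 [64, 66, 72] [67, 71, 76] [63, 65, 73]
302 [71, 73, 79] [69, 72, 76] [65, 73, 73]
303 [66, 69, 73] [68, 71, 75] [72, 76, 81]
front corners [0.51323345 0.30259395 0.06      ] [0.4991417  0.37038116 0.06      ] 0.06923642406139002 11.743509603564036
[0.46994832 0.32900009 0.043     ] [0.39855366 0.31376875 0.043     ] 12.042945164735283
[0.29674583 0.29377407 0.37428719]
```

Call:
jog_arm(
  rows=[
    [[30, 6, -30, -0.018, 0.085, 0], [62, 12, -65, -0.036, 0.171, 0], [62, 12, -100, -0.036, 0.171, 0], [62, 12, -130, -0.036, 0.171, 0], [62, 12, -140, -0.036, 0.171, 0], [62, 12, -140, -0.036, 0.171, 0]],
  ],
  gripper=0,
)

```text
time_s: 2.55
ee_pos: [0.4273, 0.3199, 0.1066]
tool_rot: [-0.102, 0.991, -0.01, -0.089]
force: [1.0, 0.8, 0.5]
width: 0.504
```

Run:
```python
from h import *
s=arm.read_state(); c=arm.camera_info("wrist"); im=arm.snapshot("wrist")
cv2.imwrite("pics/w2.png",im[:,:,::-1])
print(s["time_s"],s["ee_pos"],s["joint_positions"].round(3),s["force"],s["width"])
M=R.from_quat(s["tool_rot"]).as_matrix(); print(M.round(3))
n=np.array([.9788,.2050,0]);f=np.array([.507,.3367,0])
for k in (-.132,-.08,-.038): print(k,proj(c,f+n*k+[0,0,.043]).round(1))
print("tip",proj(c,s["ee_pos"]+M[:,2]*.017))
```

```text
2.55 [0.42727431 0.31992654 0.10662319] [ 0.516  0.098  1.937  0.055  1.278 -1.281] [1.00395167 0.76982507 0.53234274] 0.5042799864710235
[[-0.963 -0.205 -0.173]
 [-0.201  0.979 -0.038]
 [ 0.178 -0.002 -0.984]]
-0.132 [[263.4 154.5]]
-0.08 [[263.4 238.6]]
-0.038 [[263.4 302.6]]
tip [[262.9848778  253.04563817]]
```

View pics/w2.png

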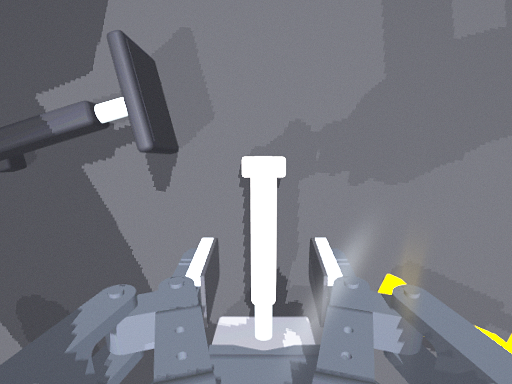

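Centred on the handle; its front end at (263,302) matches the prediction. Descending and closing.

Call:
jog_arm(
  rows=[
    [[1, 0, -30, 0, 0, 0], [1, 0, -55, 0, 0, 0], [1, 0, -70, 0, 0, 0], [1, 0, -78, 0, 0, 0], [1, 0, -78, 0, 0, 0], [1, 0, -78, 0, 0, 0]],
  ],
)

```text
time_s: 3.2
ee_pos: [0.4304, 0.3205, 0.0317]
tool_rot: [-0.102, 0.991, -0.009, -0.086]
force: [-0.4, 0.9, 0.3]
width: 0.497
```

Call:
jog_arm(
  rows=[
    [[0, 0, 0, 0, 0, 0], [0, 0, 0, 0, 0, 0], [0, 0, 0, 0, 0, 0], [0, 0, 0, 0, 0, 0], [0, 0, 0, 0, 0, 0], [0, 0, 0, 0, 0, 0], [0, 0, 0, 0, 0, 0], [0, 0, 0, 0, 0, 0]],
  ],
  gripper=1,
)

```text
time_s: 4.0
ee_pos: [0.4305, 0.3204, 0.0316]
tool_rot: [-0.102, 0.991, -0.009, -0.086]
force: [0.6, 0.8, 6.5]
width: 0.172
```

Call:
jog_arm(
  rows=[
    [[0, 0, 15, 0, 0, 0], [0, 0, 40, 0, 0, 0], [0, 0, 75, 0, 0, 0], [0, 0, 115, 0, 0, 0], [0, 0, 150, 0, 0, 0], [0, 0, 160, 0, 0, 0], [0, 0, 160, 0, 0, 0], [0, 0, 160, 0, 0, 0]],
  ],
)

```text
time_s: 4.8
ee_pos: [0.4286, 0.3194, 0.1887]
tool_rot: [-0.102, 0.991, -0.01, -0.088]
force: [0.3, 0.4, -0.7]
width: 0.175
```

Run:
```python
from h import *
s=arm.read_state(); c=arm.camera_info("wrist"); im=arm.snapshot("wrist")
cv2.imwrite("pics/w3.png",im[:,:,::-1])
cv2.imwrite("pics/s3.png",arm.snapshot("scene")[:,:,::-1])
print(s["time_s"],s["ee_pos"],s["joint_positions"].round(3),s["force"],s["width"])
```

```text
4.8 [0.42863747 0.31937361 0.18865136] [ 0.514  0.011  1.879  0.053  1.422 -1.274] [ 0.3199852   0.38704531 -0.70434515] 0.1748014333641767
```

View pics/w3.png

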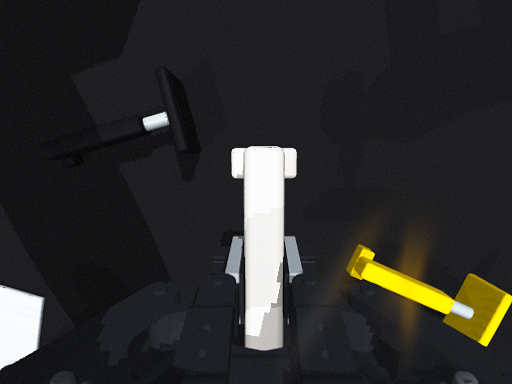

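View pics/s3.png

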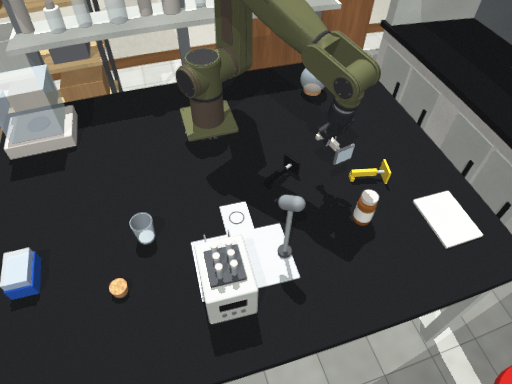

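```bash
cat >> h.py <<'E'
def T(Rm,p):
    M=np.eye(4);M[:3,:3]=Rm;M[:3,3]=p;return M
def corners(B):  # box x0,x1,y0,y1,z0,z1
    return np.array([[x,y,z] for x in B[:2] for y in B[2:4] for z in B[4:]])
BX={"handle":(-.132,-.038,-.008,.008,.017,.043),"foot":(-.132,-.118,-.015,.015,0,.019),"head":(-.01,0,-.035,.035,0,.06)}
def draw(im,c,M,names=("handle","foot","head"),col=(255,0,0),s=1):
    for k in names:
        P=corners(BX[k])@M[:3,:3].T+M[:3,3]; q=(proj(c,P)*s).astype(int)
        for i in range(8):
            for j in range(i):
                if bin(i^j).count("1")==1: cv2.line(im,tuple(q[i].tolist()),tuple(q[j].tolist()),col,1)
E
python3 - <<'E'
from h import *
s=arm.read_state(); c=arm.camera_info("wrist")
h=np.radians(11.9)
Tm=T(R.from_euler("z",h).as_matrix(),[.507,.3367,0])
Tt0=T(R.from_quat([-.102,.991,-.009,-.086]).as_matrix(),[.4305,.3204,.0316])
G=np.linalg.inv(Tt0)@Tm; np.save("G.npy",G); print(G.round(4))
Tt=T(R.from_quat(s["tool_rot"]).as_matrix(),s["ee_pos"])
M=Tt@G; print("glass",(M@[0,0,.03,1]).round(4),"n",M[:3,0].round(4))
for n in ("wrist","scene","top"):
    c=arm.camera_info(n); im=arm.snapshot(n)
    q=proj(c,(M@[-.04,0,.03,1])[:3])[0]
    x0=int(np.clip(q[0]-64 if n!="wrist" else 136,0,384));y0=int(np.clip(q[1]-48 if n!="wrist" else 100,0,288))
    S=6 if n!="wrist" else 3; W=(128,96) if n!="wrist" else (256,200)
    cr=cv2.resize(im[y0:y0+W[1],x0:x0+W[0]],None,fx=S,fy=S,interpolation=cv2.INTER_LINEAR)
    for k in BX:
        P=corners(BX[k])@M[:3,:3].T+M[:3,3]; qq=((proj(c,P)+.5-[x0,y0])*S-.5).astype(int)
        for i in range(8):
            for j in range(i):
                if bin(i^j).count("1")==1: cv2.line(cr,tuple(qq[i].tolist()),tuple(qq[j].tolist()),(255,0,0),1)
    cv2.imwrite(f"pics/o_{n}.png",cr[:,:,::-1])
E
```

```text
[[-9.850e-01  2.600e-03  1.723e-01 -8.250e-02]
 [ 2.500e-03  1.000e+00 -3.000e-04  4.000e-04]
 [-1.723e-01  1.000e-04 -9.850e-01  1.770e-02]
 [ 0.000e+00  0.000e+00  0.000e+00  1.000e+00]]
glass [0.5048 0.3355 0.1856 1.    ] n [ 0.9785  0.2062 -0.006 ]
```

View pics/o_wrist.png

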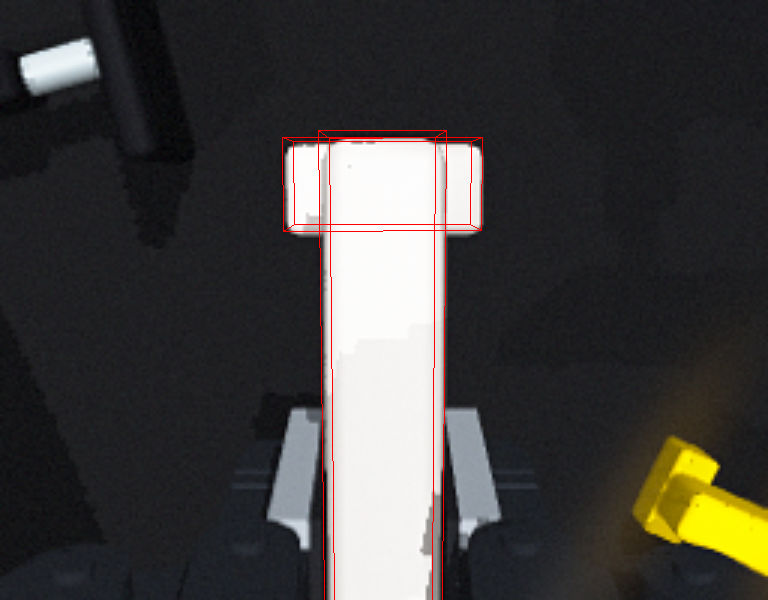

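View pics/o_scene.png

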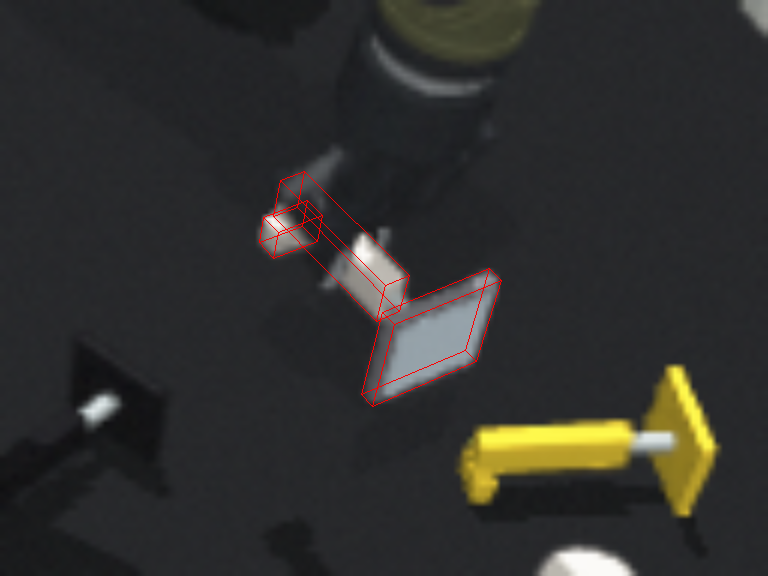

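View pics/o_top.png

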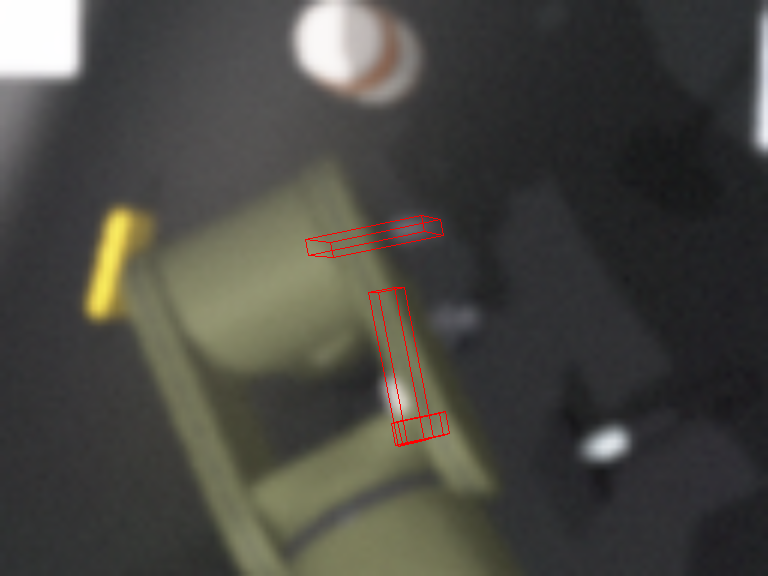

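The overlay of the mirror model on the scene and wrist views fits within about 1 mm, so the in-hand pose is known. Next I'll go part way to see the ring and plate edges with the wrist camera.

Call:
jog_arm(
  rows=[
    [[-8, -30, 10, 0, 0, -0.03], [-16, -70, 20, 0, 0, -0.08], [-24, -110, 30, 0, 0, -0.14], [-30, -145, 38, 0, 0, -0.2], [-30, -160, 40, 0, 0, -0.22], [-30, -160, 40, 0, 0, -0.22], [-30, -160, 40, 0, 0, -0.22]],
  ],
)

```text
time_s: 5.75
ee_pos: [0.3994, 0.16, 0.2298]
tool_rot: [0.008, 0.996, 0.001, -0.088]
force: [-0.0, 0.1, -1.1]
width: 0.178
```

Run:
```python
from h import *
import pickle
s=arm.read_state(); c=arm.camera_info("wrist"); im=arm.snapshot("wrist")
pickle.dump((c,im),open("w4.pkl","wb"))
cv2.imwrite("pics/w4.png",im[:,:,::-1])
print(s["time_s"],s["ee_pos"],s["joint_positions"].round(3),s["force"],s["width"])
print(proj(c,[.511,-.02,.006]))
st=arm.snapshot("top");ss=arm.snapshot("scene"); pickle.dump((st,ss),open("ts4.pkl","wb"))
crop(ss,180,190,130,110,6,"pics/s4.png")
```

```text
5.75 [0.39944668 0.15995709 0.22983475] [ 0.23  -0.268  2.059  0.042  1.521 -1.331] [-0.01248998  0.12560537 -1.09852423] 0.17792374827207574
[[111.21761413 298.0996964 ]]
```

View pics/w4.png

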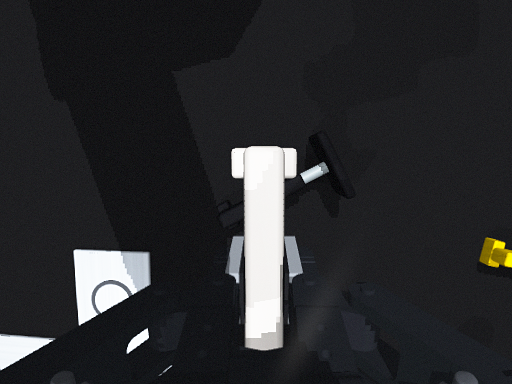

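View pics/s4.png

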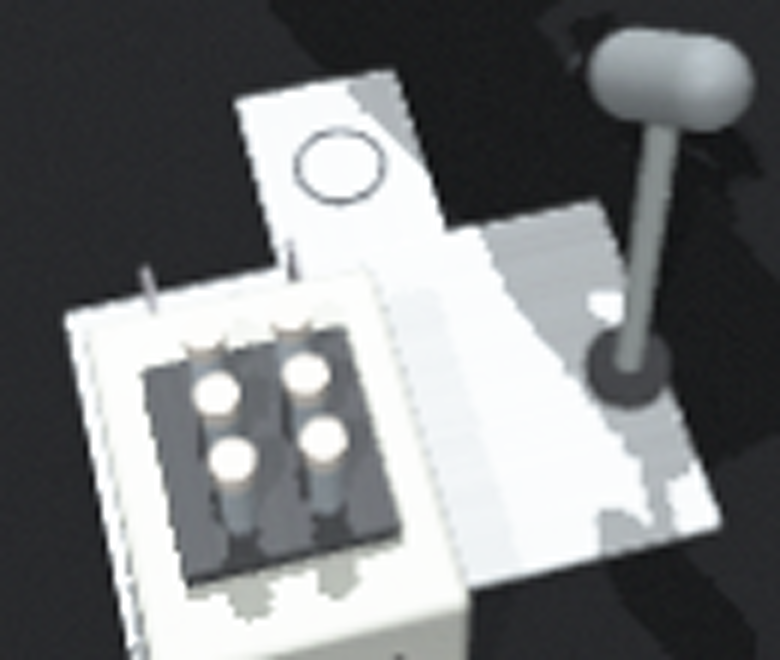

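Run:
```python
from h import *
import pickle
c,im=pickle.load(open("w4.pkl","rb")); s=arm.camera_info("scene"); t=arm.camera_info("top")
S=lambda x,y:onz(s,((x+.5)/6-.5+180,(y+.5)/6-.5+190),.006)
g=lambda a,b:np.degrees(np.arctan2(b[1]-a[1],b[0]-a[0])).round(2)
print("scene left",g(S(600,202),S(720,522)),"tongL",g(S(395,70),S(443,230)),"tongR",g(S(236,98),S(283,268)),"end",g(S(236,98),S(395,70))-90,"front",g(S(443,230),S(600,202))-90, "ring",S(340,166))
g8=cv2.cvtColor(im,cv2.COLOR_RGB2GRAY).astype(float)
# wrist edges
def sub(line,thr=110):
    i=np.where((line[:-1]<thr)!=(line[1:]<thr))[0]; return [k+(thr-line[k])/(line[k+1]-line[k]) for k in i]
R_=[];E=[];L=[]
for r in range(256,322,4):
    e=sub(g8[r,55:100]); 
    if e: R_.append(onz(c,(55+e[0],r),.006))
for r in range(256,284,4):
    e=sub(g8[r,140:165])
    if e: L.append(onz(c,(140+e[-1],r),.006))
for x in range(80,147,4):
    e=sub(g8[238:265,x])
    if e: E.append(onz(c,(x,238+e[0]),.006))
for n,a,ax in (("R",R_,0),("L",L,0),("E",E,1)):
    a=np.array(a); p=np.polyfit(a[:,ax],a[:,1-ax],1); print(n,len(a),np.degrees(np.arctan(p[0]))*(1 if ax==0 else -1), np.std(np.polyval(p,a[:,ax])-a[:,1-ax]),a.mean(0))
# ring
cr=cv2.resize(im[275:325,70:155],None,fx=8,fy=8,interpolation=cv2.INTER_CUBIC); cv2.imwrite("pics/ring4.png",cr[:,:,::-1])
# top
T_=lambda x,y:onz(t,((x+.5)/4-.5+130,(y+.5)/4-.5+100),.006)
print("top",g(T_(452,340),T_(736,350))+90,g(T_(530,455),T_(622,457))+90, g(T_(736,350),T_(738,240)))
```

```text
scene left -2.24 tongL -3.08 tongR -1.53 end -3.989999999999995 front -4.689999999999998 ring [ 0.5119485  -0.02006019  0.006     ]
R 17 -2.106519638605889 0.0001605731987980476 [ 0.49925943 -0.06301013  0.006     ]
L 7 -1.6886471015684799 1.740732722728174e-05 [0.47423945 0.02798874 0.006     ]
E 17 -2.780196428592552 0.00013819842352206203 [ 0.45319617 -0.01433698  0.006     ]
top -1.730000000000004 -0.9500000000000028 -1.16
```

View pics/ring4.png

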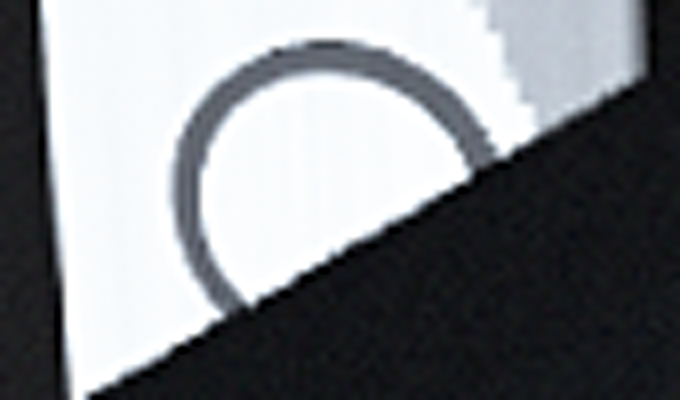

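```bash
cat >> h.py <<'E'
HD=np.radians(-2.2); RING=np.array([.512,-.0193])
def goal(back=0,up=0):
    Rm=R.from_euler("ZY",[HD,-np.arctan2(50,142.5)]).as_matrix()
    n=np.array([np.cos(HD),np.sin(HD),0])
    g=np.array([*RING,.120])-n*back+[0,0,up]
    return T(Rm,g-Rm@[0,0,.03])
def report(back=0,up=0):
    s=arm.read_state(); G=np.load("G.npy"); Tt=T(R.from_quat(s["tool_rot"]).as_matrix(),s["ee_pos"])
    Tg=goal(back,up)@np.linalg.inv(G)
    print("t",s["time_s"],"w",round(s["width"],3),"f",s["force"].round(1),"q",s["joint_positions"].round(2))
    print("shift mm",(1000*(Tg[:3,3]-Tt[:3,3])).round(1),"rotvec",R.from_matrix(Tg[:3,:3]@Tt[:3,:3].T).as_rotvec().round(4))
    M=Tt@G; print("glass",(M@[0,0,.03,1])[:3].round(4),"n",M[:3,0].round(4),"goal n",goal()[:3,0].round(4))
E
python3 - <<'E'
from h import *
import pickle
c,im=pickle.load(open("w4.pkl","rb"))
for p in ((325,38),(172,195)): print(onz(c,((p[0]+.5)/8-.5+70,(p[1]+.5)/8-.5+275),.006))
report(.05,.06); report()
E
```

```text
[ 0.48790207 -0.01921128  0.006     ]
[ 0.51234991 -0.04484502  0.006     ]
t 5.9 w 0.177 f [-0.2  0.4 -0.5] q [ 0.23 -0.27  2.06  0.04  1.52 -1.33]
shift mm [ -11.6 -175.3  -74.1] rotvec [-0.0082 -0.3402 -0.0273]
glass [0.4776 0.16   0.2279] n [ 0.9999 -0.0108 -0.0028] goal n [ 0.9429 -0.0362  0.3311]
t 5.9 w 0.177 f [-0.2  0.4 -0.5] q [ 0.23 -0.27  2.06  0.04  1.52 -1.33]
shift mm [  38.3 -177.3 -134.1] rotvec [-0.0082 -0.3402 -0.0273]
glass [0.4776 0.16   0.2279] n [ 0.9999 -0.0108 -0.0028] goal n [ 0.9429 -0.0362  0.3311]
```

Call:
jog_arm(
  rows=[
    [[-2, -30, -5, -0.001, -0.06, -0.004], [-5, -65, -20, -0.003, -0.13, -0.01], [-8, -105, -40, -0.005, -0.21, -0.017], [-10, -145, -60, -0.007, -0.29, -0.023], [-11, -168, -71, -0.008, -0.33, -0.027], [-11, -175, -74, -0.008, -0.34, -0.027], [-11, -175, -74, -0.008, -0.34, -0.027], [-11, -175, -74, -0.008, -0.34, -0.027]],
  ],
)

```text
time_s: 6.7
ee_pos: [0.3894, -0.0144, 0.1572]
tool_rot: [0.02, 0.996, -0.001, 0.083]
force: [0.6, -0.4, -0.9]
width: 0.18
```

```bash
sed -i 's/RING=np.array(.*/RING=np.array([.5125,-.0193])/' h.py
cat > ov.py <<'E'
from h import *
import sys
def ov(tag):
    s=arm.read_state(); G=np.load("G.npy"); M=T(R.from_quat(s["tool_rot"]).as_matrix(),s["ee_pos"])@G
    for n in ("scene","wrist"):
        c=arm.camera_info(n); im=arm.snapshot(n)
        x0,y0,W,H,S=(180,170,130,100,6) if n=="scene" else (136,100,256,200,3)
        cr=cv2.resize(im[y0:y0+H,x0:x0+W],None,fx=S,fy=S,interpolation=cv2.INTER_CUBIC); raw=cr.copy()
        for k in BX:
            P=corners(BX[k])@M[:3,:3].T+M[:3,3]; qq=((proj(c,P)+.5-[x0,y0])*S-.5).astype(int)
            for i in range(8):
                for j in range(i):
                    if bin(i^j).count("1")==1: cv2.line(cr,tuple(qq[i].tolist()),tuple(qq[j].tolist()),(255,0,0),1)
        cv2.imwrite(f"pics/{tag}_{n}.png",cr[:,:,::-1]);cv2.imwrite(f"pics/{tag}_{n}_raw.png",raw[:,:,::-1])
ov(sys.argv[1])
E
python3 -c "
from h import *
report(.05,.06);report()"; python3 ov.py a5
```

```text
t 6.7 w 0.18 f [ 0.6 -0.4 -0.9] q [-0.19 -0.56  2.38  0.03  1.15 -1.73]
shift mm [-1.1 -0.3 -1.6] rotvec [-0.0011  0.0015 -0.0001]
glass [ 0.4636 -0.0171  0.1817] n [ 0.9424 -0.0365  0.3325] goal n [ 0.9429 -0.0362  0.3311]
t 6.7 w 0.18 f [ 0.6 -0.4 -0.9] q [-0.19 -0.56  2.38  0.03  1.15 -1.73]
shift mm [ 48.9  -2.3 -61.6] rotvec [-0.0011  0.0015 -0.0001]
glass [ 0.4636 -0.0171  0.1817] n [ 0.9424 -0.0365  0.3325] goal n [ 0.9429 -0.0362  0.3311]
```

View pics/a5_scene.png

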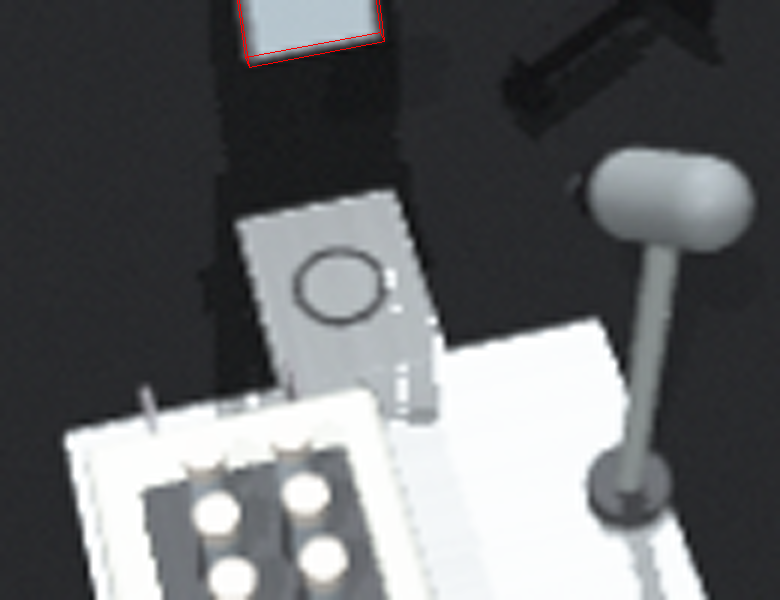

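View pics/a5_wrist.png

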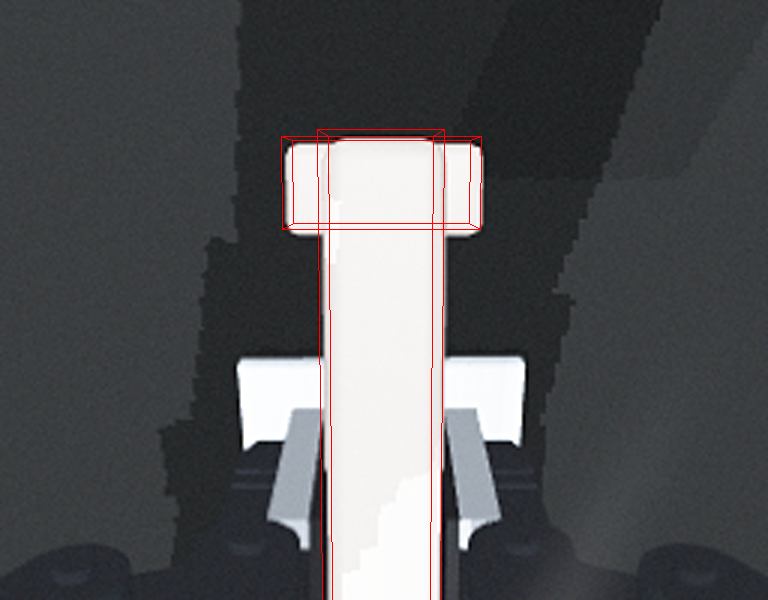

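Call:
jog_arm(
  rows=[
    [[8, 0, -8, 0, 0, 0], [20, -1, -22, 0, 0, 0], [32, -1, -38, 0, 0, 0], [42, -2, -52, -0.001, 0.0015, 0], [48, -2, -60, -0.001, 0.0015, 0], [49, -2, -61.5, -0.001, 0.0015, 0], [49, -2, -61.5, -0.001, 0.0015, 0], [49, -2, -61.5, -0.001, 0.0015, 0], [49, -2, -61.5, -0.001, 0.0015, 0]],
  ],
)

```text
time_s: 7.7
ee_pos: [0.4379, -0.017, 0.0956]
tool_rot: [0.021, 0.996, -0.002, 0.083]
force: [0.6, -1.7, -0.8]
width: 0.178
```

```bash
python3 -c "
from h import *
report()
c=arm.camera_info('wrist');im=arm.snapshot('wrist');import pickle;pickle.dump((c,im),open('w6.pkl','wb'))
cv2.imwrite('pics/w6.png',im[:,:,::-1]);cv2.imwrite('pics/t6.png',cv2.resize(arm.snapshot('top')[90:240,180:340,::-1],None,fx=5,fy=4))
"; python3 ov.py a6
```

```text
t 7.7 w 0.178 f [ 0.6 -1.7 -0.8] q [-0.17 -0.32  2.34  0.03  0.96 -1.72]
shift mm [ 0.3  0.4 -0. ] rotvec [0.0006 0.0009 0.0006]
glass [ 0.5122 -0.0197  0.1201] n [ 0.9426 -0.0366  0.332 ] goal n [ 0.9429 -0.0362  0.3311]
```

View pics/a6_scene.png

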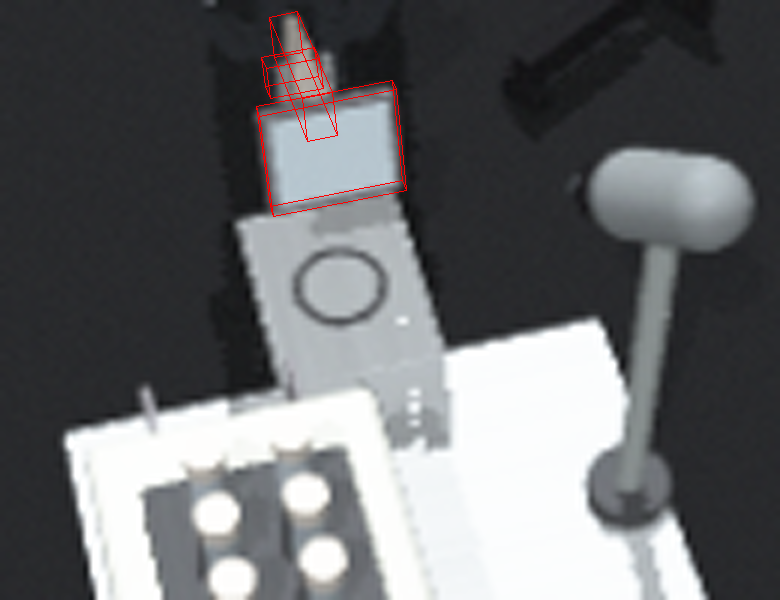

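View pics/w6.png

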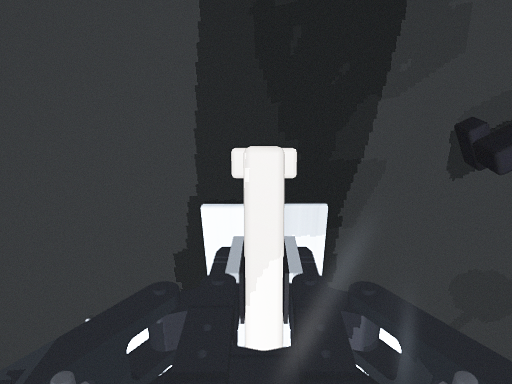

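Run:
```python
from h import *
import pickle
c,im=pickle.load(open("w6.pkl","rb")); g8=cv2.cvtColor(im,cv2.COLOR_RGB2GRAY).astype(float)
def sub(line,thr=140):
    i=np.where((line[:-1]<thr)!=(line[1:]<thr))[0]; return [k+(thr-line[k])/(line[k+1]-line[k]) for k in i]
Ls=[];Rs=[];E=[]
for r in range(210,268,3):
    e=sub(g8[r,190:225]); Ls+= [onz(c,(190+e[0],r),.006)] if e else []
    e=sub(g8[r,305:340]); Rs+= [onz(c,(305+e[-1],r),.006)] if e else []
for x in list(range(206,240,3))+list(range(290,324,3)):
    e=sub(g8[195:215,x]); E+= [onz(c,(x,195+e[0]),.006)] if e else []
for n,a,ax in (("imL",Ls,0),("imR",Rs,0),("E",E,1)):
    a=np.array(a); p=np.polyfit(a[:,ax],a[:,1-ax],1); print(n,len(a),np.degrees(np.arctan(p[0]))*(1 if ax==0 else -1),(np.std(np.polyval(p,a[:,ax])-a[:,1-ax])*1e3).round(2),a.mean(0),"at ring",np.polyval(p,[.5125] if ax==0 else [-.019]))
t=arm.camera_info("scene"); im=arm.snapshot("scene"); x0,y0,S=180,170,6
for hd,col in ((-2.2,(255,0,0)),):
  Ms=T(R.from_euler("z",np.radians(hd)).as_matrix(),[*RING,0])
  for n,B in (("heater",(.160,.330,-.150,-.020,.006,.172)),("tongue",(-.06,.05,-.045,.045,.006,.0061))):
    BX[n]=B
  cr=cv2.resize(im[y0:y0+160,x0:x0+130],None,fx=S/2*1.2,fy=S/2*1.2,interpolation=cv2.INTER_CUBIC);k=S/2*1.2
  for n in ("heater","tongue"):
    q=((proj(t,corners(BX[n])@Ms[:3,:3].T+Ms[:3,3])+.5-[x0,y0])*k-.5).astype(int)
    for i in range(8):
        for j in range(i):
            if bin(i^j).count("1")==1: cv2.line(cr,tuple(q[i].tolist()),tuple(q[j].tolist()),col,1)
  for p in ([.125,.085,.22],[.16,-.085,.12]):
    q=((proj(t,Ms[:3,:3]@p+Ms[:3,3])[0]+.5-[x0,y0])*k-.5).astype(int); cv2.circle(cr,tuple(q.tolist()),3,(0,255,0),1)
cv2.imwrite("pics/st6.png",cr[:,:,::-1])
```

```text
imL 20 -2.0938731624382334 0.1 [ 0.47936889 -0.0626889   0.006     ] at ring [-0.06390021]
imR 20 -1.8104438100781821 0.09 [0.48303299 0.02670074 0.006     ] at ring [0.02576932]
E 24 -2.122151679181514 0.03 [ 0.45172288 -0.01649124  0.006     ] at ring [0.45162992]
```

View pics/st6.png

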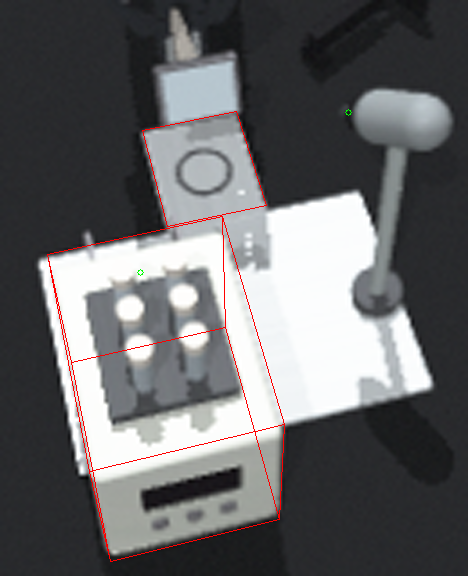

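Run:
```python
from h import *
s=arm.read_state(); M=T(R.from_quat(s["tool_rot"]).as_matrix(),s["ee_pos"])@np.load("G.npy")
c=arm.camera_info("scene"); im=np.mean([arm.snapshot("scene") for _ in range(4)],0).astype(np.uint8)
x0,y0,W,H,S=215,170,40,40,15
cr=cv2.resize(im[y0:y0+H,x0:x0+W],None,fx=S,fy=S,interpolation=cv2.INTER_CUBIC)
BX["glass"]=(0,0,-.03,.03,.005,.055)
for k,col in (("head",(255,0,0)),("glass",(0,160,0))):
    q=((proj(c,corners(BX[k])@M[:3,:3].T+M[:3,3])+.5-[x0,y0])*S-.5).astype(int)
    for i in range(8):
        for j in range(i):
            if bin(i^j).count("1")==1: cv2.line(cr,tuple(q[i].tolist()),tuple(q[j].tolist()),col,1)
cv2.imwrite("pics/hd6.png",cr[:,:,::-1])
```

```text
(no output)
```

View pics/hd6.png

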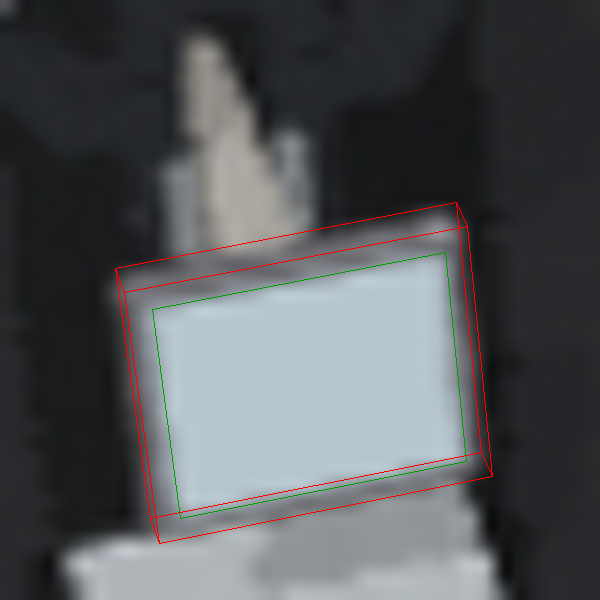

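Run:
```python
from h import *
import pickle
from scipy.optimize import least_squares
c,im=pickle.load(open("w6.pkl","rb")); s=arm.read_state()
M=T(R.from_quat(s["tool_rot"]).as_matrix(),s["ee_pos"])@np.load("G.npy")
for n,p in (("foot front top L",(-.118,.015,.019)),("foot front top R",(-.118,-.015,.019)),("front top",(-.038,0,.043)),("front top+",(-.038,.008,.043)),("front top-",(-.038,-.008,.043)),("tail top",(-.132,0,.043))):
    print(n,proj(c,M[:3,:3]@p+M[:3,3])[0].round(1))
crop(im,225,140,80,220,3,"pics/h6.png"); print(s["time_s"],s["width"],np.abs(s["qd"]).max())
```

```text
foot front top L [295.5 175.1]
foot front top R [229.6 175.2]
front top [262.8 369.7]
front top+ [281.8 369.6]
front top- [243.7 369.7]
tail top [262.3 141.7]
8.15 0.17577297217798155 0.0025242038366336825
```

View pics/h6.png

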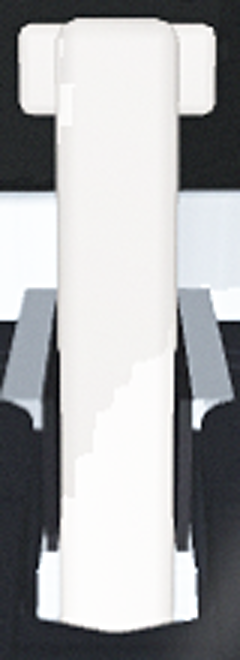

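```bash
python3 -c "
from h import *
report(); print(arm.close_job())"
```

```text
t 8.15 w 0.176 f [ 0.  -1.2 -0.8] q [-0.17 -0.32  2.34  0.03  0.96 -1.72]
shift mm [0.7 0.5 0.8] rotvec [ 0.0004 -0.0004  0.0011]
glass [ 0.5118 -0.0199  0.1192] n [ 0.943  -0.0371  0.3307] goal n [ 0.9429 -0.0362  0.3311]
the job is handed in; nothing more can be done
None
```

I gripped the white-handled mirror by its handle, lifted it clear and carried it to the viewing spot. I handed the job in at 8.15 s, still holding it there with the grip closed.

**Last checks:**
- **Position:** the glass middle is calculated at (0.512, -0.020, 0.119) m, about 1 mm from the spot. This comes from the arm pose and the mirror's pose measured at the grasp.
- **Angle:** the mirror's normal is tipped 19.3° up and headed -2.25°. The tongue edges put the station's heading at about -1.8° to -2.2°.
- **Mirror in the hand:** the drawn mirror outline lay on the scene picture within about half a pixel, so I saw no slip. The scene view is not very sensitive to tip, so I also checked the foot's apparent width in the wrist picture. That limits any tip error to about 1°.
- **Contact:** force readings stayed at a couple of newtons, apart from 6.5 N while the gripper closed. I saw no sign of bumping the heater, camera or plate, and the route stayed clear of the beaker, jar and stopper.

**What disagreed or could not be confirmed:**
- The ring's position differed by about 2 mm between camera views, so I used a value between them.
- In the wrist pictures the mirror sat about 2 pixels off its predicted place; I put this down to camera calibration.
- The front end of the handle was hidden by the gripper, so that last check told nothing.
- I could not see the bench camera's own picture, so the cross in the mirror was checked by geometry only.

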